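Lock the lens collar and hold the inspection mirror on the cross marker

TASK

On the little inspection stand, first turn the lock collar on the camera's lens by its handle all the way over to its locked mark (the long bar, on the side of the marker posts). Then take the grip on top of the sprung mirror and turn it until the camera, looking straight into the mirror, sees the cross-shaped marker (not the round one) in the middle of its view. Finish while still holding the mirror steadily at that angle: do not let go, it springs back; and leave the jar, vial and tape roll alone.

Things in the scene. Friction and masses are not known exactly. Their poses are not given: they have to be found in the camera images.
- camera_stand: Fixed stand: aluminium plate 100 x 260 x 10 mm (x -50..50, y -55..205 mm in its frame) with a mirror post and a black camera. Origin: on the bench, below the mirror's upright turning axis; z up; yaw within 0.2 rad. The camera (46 x 50 x 44 mm, y 155..205, top z = 92 mm) looks along the stand's -y at the mirror; its optical axis is the line x = 0, z = 70 mm.
- lens (a point): Centre of the camera's lens front, at (0, 118, 70) mm in the stand's frame.
- lock_collar (a joint): Steel collar (40 mm diameter, 18 mm wide, centre (0, 139, 70) mm in the stand's frame), turning about the optical axis. Value 0..1.4 rad: at 0 its radial handle leans 0.70 rad from upright to the stand's -x (robot) side, at a dot mark; at 1.4 it meets its stop at the locked mark (white bar), leaning 0.70 rad to +x. Starts at 0 to 0.3, stays where left; friction about 0.05 N m.
- collar_handle (a point): Centre of the black knob on the collar's handle, 58 mm from the optical axis. The handle is a straight radial rod of 8 mm diameter from 20 to 50 mm off the axis, then the knob, 13 mm diameter, to 66 mm. It can be pushed sideways (1 N) from either side.
- mirror (a joint): Mirror, black frame 44 mm wide, z = 45 to 95 mm, its face in the turning axis (the stand's z axis). Value 0..1.2 rad, counter-clockwise from above: in the stand's frame the face's outward normal points at 0.1745 + value, and the camera's line of sight leaves the mirror at -1.2217 + 2 x value (from +x towards +y). A spring (0.08 N m/rad, slack at -0.15) returns it to 0 when let go.
- mirror_grip (a point): Centre of the black bar grip on top of the mirror, on the turning axis 123 mm above the bench; the bar is 42 mm long (along the mirror's width), 12 mm thick (along the mirror's normal) and 26 mm high (z = 110 to 136 mm). It turns with the mirror.
- sight (a point): Invisible: on the turning axis at lens height (70 mm). Its x axis is the direction in which the camera's line of sight leaves the mirror; it turns twice as far as the mirror.
- cross_marker: Fixed post on a square 36 mm foot with a grey plus-shaped cross 40 mm wide and high. Origin: centre of the foot's underside. In the stand's frame it stands 110 to 150 mm to +x of the mirror axis and 50 to 100 mm to the +y or -y side; a like post (90 mm high, round foot) with a round disc stands on the other side. It needs a mirror value between 0.24 and 0.98.
- cross (a point): Centre of the cross, 70 mm above the bench, on the post's axis.
- sample_jar: Bystander: loose screw-lid jar, 57 mm diameter, 65 mm high, origin at the centre of its underside. Leave alone.
- amber_vial: Bystander: loose small amber screw-cap vial, 24 mm diameter, 52 mm high, origin at the centre of its underside. Leave alone.
- tape_roll: Bystander: loose roll of tape lying flat, 58 mm diameter, 19 mm high, origin at the centre of its underside. Leave alone.
Not all that is in view belongs to the job. What is shaped like the cross_marker but red is not meant.

How it is judged (in metres and radians):
On the way, in this order (a step that is already met when the one before it is completed fails the run):
1. the lock collar is turned to its locked mark (value of joint lock_collar above 1.28 rad), for 0.2 s.
2. the fingers hold the mirror so that the camera sees the cross marker (y of cross in the frame of sight between -0.012 and 0.012 m and x of cross in the frame of sight above 0.05 m and contact force between the fingers and mirror above 0.5 N and velocity of joint mirror between -0.05 and 0.05 rad/s), for 0.3 s.
At the end, for the whole second after the job is handed in: The collar is within 0.12 rad of its stop at the locked mark; the fingers touch the mirror (over 0.5 N) and hold it still (under 0.05 rad/s) so that the camera's reflected line of sight passes within 12 mm (sideways) of the centre of the cross (all of step 2 and value of joint lock_collar above 1.28 rad); the arm keeps its last pose, push and grip.
It fails at once if the jar is disturbed (distance of sample_jar from where it was at the start of the episode above 0.02 m).
It fails at once if the vial is disturbed (distance of amber_vial from where it was at the start of the episode above 0.02 m).
It fails at once if the tape roll is disturbed (distance of tape_roll from where it was at the start of the episode above 0.02 m).
It also fails if it takes over 48 s, if anything falls off the work surface, if the arm or the gripper's body presses on something with over 40 N, if the wrist force passes 120 N, or if a joint passes its speed limit or range.

ROBOT

A 6-joint arm with a two-finger parallel gripper is mounted at the origin on a cart in front of the work surface, level with it; the furniture and walls round the work are solid. World frame = base frame: x ahead of the robot, y to its left, z up, the work surface at z = 0. Lengths are in m, angles in degrees, forces in N, time in s.
With the tool pointing down it reaches from about 0.425 to 0.95 m from the base axis. Payload 3.5 kg.
Tool frame: the origin (TCP) lies at the very end of the fingers, on their centre line; the grasp point (between the pads) lies 19 mm behind it (grip_depth is the z of the grasp point in the tool frame, in m); z points along the fingers, y is the line along which they close (so a half turn about z gives the same grasp; the last joint's range is limited). The gripper opens to 85 mm and grips with 20 to 120 N. Pads are 22 mm wide; open, the fingers measure 114 mm over their backs; the gripper's body (76 mm by 85 mm) begins 54 mm behind the grasp point. The pads swing forward as they close: fully open they stand 13 mm farther back than shut.
Start: joints at [-73.396, 16.404, 90.338, -0, 73.258, -8.594], TCP at [0.287, -0.611, 0.231] pointing down, gripper open.
Joint ranges: [-158.93, 158.93], [-51.34, 127.21], [12.03, 142.37], [-87.48, 267.48], [13.55, 161.25], [-162.69, 162.69]. Speed limits (degrees/s): [159.86, 159.86, 180, 180, 180, 180].

INTERFACE

Orientations are given as a 3x3 rotation matrix whose columns are the frame's x, y, z axes.
In Python, from cell import * gives the robot as it stands.
- The arm moves only by the tool jog_arm, never from a script. Its argument "rows" is a list of rows, each a list of 7 numbers: the finger opening in m, from 0 to 0.0854, then the shift along the tool's x, y, z in a scale on which 1.0 is 0.3 m, then the turn, a rotation vector about the tool's x, y, z in fractions of the full range, 1 being 2 rad. A call has 1 to 5 rows; each row is the pose to reach, as a shift and turn from the pose commanded when the call began, along the tool's axes at that moment; what a row does not reach only later rows make up. A row lasts 1/12 s, in which the tool goes at most 41.7 mm and 7.16 degrees, less where a joint would pass 70% of its speed; a pose out of reach is approached as far as the arm can. No shift or turn number may pass 1 either way. A call with a gripper value outside its range is refused whole. The fingers move at their own pace and stop on an object; the grip force is fixed at half the most. Time passes only in rows, so rows that repeat a pose let the fingers close. It gives the time, the measured TCP pose, the force, the opening and the grip force at its end, in the units of the state.
- read_state(): the state, without advancing time (a new reading comes with each control period).
- read_camera(name): name is "scene" or "top" or "wrist"; returns a dict with "pixels" (420x560x3 uint8, red, green, blue), "range_z" (420x560 float32, m along the optical axis (not along the pixel's ray), 0 where there is no reading), "fovy" (degrees; the focal length in pixels is half the picture's height over the tangent of half this angle, whatever the lens; pixels are square), "cx", "cy" (the principal point, pixels), "cam_to_world" (4x4, takes a point from camera to world coordinates); the wrist camera has in their place "mount" (4x4, takes a point from camera to tool coordinates, whose origin is the TCP and whose axes are the flange's). Camera axes: x right, y down, z forward; pixel columns grow to the right and rows downward; lengths in m; the calibration is good to about 2 mm. A picture is of the moment at which its call begins: read the wrist's pose just before it.
- hand_in(): hands the job in; it is judged then, once.
Trained networks look in a picture, given as the dict that the camera call returned (one of the last four; its "shot" number tells which), for a name from the list of things; names that differ only in an ending like _2 or _b are one class to them, and where a whole thing is asked for, a point or a joint stands for the part that bears it (a point fixed in the world has none). Each returns a list of dicts, best first, with "score" (0 to 1); they miss things now and then, are a little off and sometimes report something else, mostly with a low value. They report only what shows in the picture. A call takes as long as a camera call. They do not tell look-alikes from the thing itself.
- spot_in(picture, name): "location" ([x, y, z] in m, in world coordinates, good to about 4 mm: the middle of the surface that is visible of it).
- silhouettes(picture, name): "region" (420x560 bool, what is visible of it).
The state is a dict: "t": time; "joints": joint angles; "joint_vel": joint speeds; "tau": joint torques, N m; "tcp_pos": TCP position; "eef_rot": TCP orientation; "force": force on the tool from outside, world axes, zero at the start; "torque": the same for the moment, N m; "grip_width": opening from 0.0 (shut) to 1.0 (fully open); "finger_force": force on a finger pad.
Only numpy, scipy, OpenCV 4.12 (cv2) and the standard library are available. Lean on these libraries where they do the work, as an engineer would, in place of code of your own. Each camera call takes 0.05 s, during which the arm holds its last target. There are 200 camera calls.

## Working session

There is one attempt and no reset: what is moved stays moved. The work goes in short steps, Python scripts to look and compute and a tool call to move; the robot and the scene stay as the last step left them, time stands still between calls to the robot, and variables do not carry over. Pictures are saved under pics/ and viewed, at most 10 in all, crops included, and the job is handed in when it is done.

Besides the shell and the picture viewer there is one more tool, called after "Request:" as name(argument=value, ...) on one line, values as JSON. jog_arm: Moves the arm, as the interface text tells. Its arguments: {"type":"object","properties":{"rows":{"type":"array","items":{"type":"array","items":{"type":"number"}}}},"required":["rows"]}

```bash
mkdir -p pics; cat > h.py <<'E'
from cell import *
import numpy as np, cv2
def save(p,n): cv2.imwrite('pics/'+n+'.png',cv2.cvtColor(p['pixels'],cv2.COLOR_RGB2BGR))
def cloud(p,T=None):
    f=210/np.tan(np.radians(p['fovy'])/2); z=p['range_z']; v,u=np.mgrid[:420,:560]
    P=np.stack([(u-p['cx'])/f*z,(v-p['cy'])/f*z,z],-1)
    T=p['cam_to_world'] if T is None else T
    return P@np.array(T)[:3,:3].T+np.array(T)[:3,3]
E
python3 - <<'E'
from h import *
for n in ['scene','top']:
    p=read_camera(n); save(p,n+'0'); 
    np.savez('pics/'+n,px=p['pixels'],C=cloud(p),z=p['range_z'])
    for o in ['camera_stand','collar_handle','lock_collar','mirror_grip','mirror','lens','cross_marker','cross','sample_jar','amber_vial','tape_roll']:
        try: print(n,o,[(np.round(d['location'],3).tolist(),round(d['score'],2)) for d in spot_in(p,o)[:3]])
        except Exception as e: print(o,e)
print(read_state()['t'])
E
```

```text
scene camera_stand [([0.496, -0.062, 0.012], 0.63)]
scene collar_handle []
scene lock_collar [([0.486, -0.023, 0.086], 0.42)]
scene mirror_grip [([0.519, -0.156, 0.111], 0.64)]
scene mirror [([0.522, -0.158, 0.112], 0.51)]
scene lens [([0.492, -0.061, 0.012], 0.66)]
scene cross_marker [([0.638, -0.325, 0.02], 0.77), ([0.679, -0.214, 0.009], 0.63), ([0.548, -0.28, 0.008], 0.54)]
scene cross [([0.642, -0.32, 0.015], 0.8), ([0.549, -0.28, 0.007], 0.73), ([0.685, -0.221, 0.011], 0.7)]
scene sample_jar [([0.442, -0.41, 0.049], 0.74)]
scene amber_vial [([0.397, 0.204, 0.036], 0.71), ([0.682, -0.216, 0.006], 0.55)]
scene tape_roll [([0.587, 0.156, 0.015], 0.64)]
top camera_stand [([0.501, -0.087, 0.007], 0.74)]
top collar_handle [([0.584, 0.151, 0.018], 0.72)]
top lock_collar []
top mirror_grip [([0.522, -0.158, 0.123], 0.68)]
top mirror [([0.521, -0.162, 0.124], 0.63), ([0.502, -0.084, 0.014], 0.56)]
top lens [([0.5, -0.086, 0.016], 0.75), ([0.49, -0.022, 0.09], 0.56)]
top cross_marker [([0.641, -0.321, 0.005], 0.72), ([0.678, -0.223, 0.008], 0.67), ([0.545, -0.275, 0.009], 0.6)]
top cross [([0.547, -0.278, 0.007], 0.7), ([0.676, -0.222, 0.009], 0.6), ([0.64, -0.319, 0.007], 0.59)]
top sample_jar [([0.45, -0.427, 0.066], 0.93)]
top amber_vial [([0.398, 0.198, 0.04], 0.59)]
top tape_roll [([0.586, 0.151, 0.016], 0.54)]
1.2
```

View pics/scene0.png

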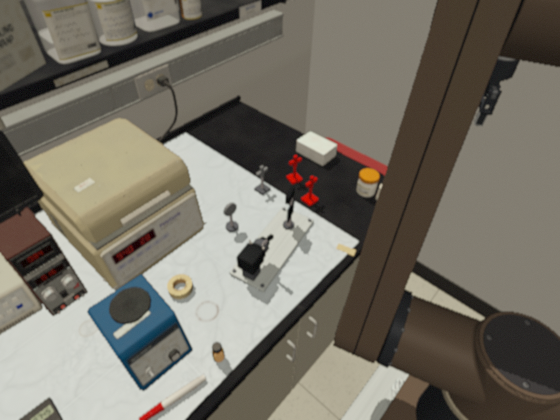

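View pics/top0.png

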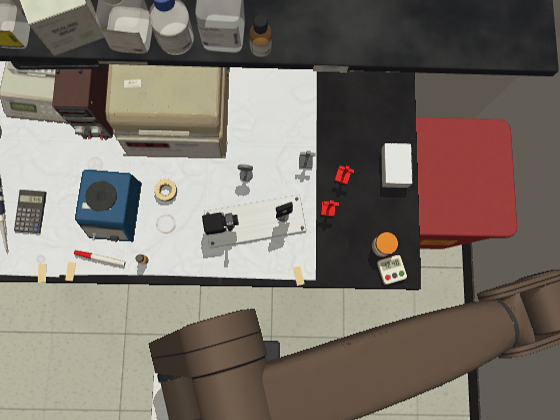

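Cross candidates in the top view: grey cross (306,160), red crosses (343,175) and (329,209), round disc (245,172). I choose the grey cross at (306,160). The stand is at (255,220), with its camera at (214,222) and the mirror grip at (284,210). In the scene view the grey cross is at (262,178).

```bash
python3 - <<'E'
from h import *
d=np.load('pics/top.npz'); C=d['C']; px=d['px'].astype(int)
s=np.load('pics/scene.npz')
# plate: z 5..14mm, near
X=C.reshape(-1,3)
m=(abs(C[...,2]-0.010)<0.004)&(C[...,0]>.40)&(C[...,0]<.62)&(C[...,1]>-.25)&(C[...,1]<.08)
m=cv2.morphologyEx(m.astype(np.uint8),cv2.MORPH_OPEN,np.ones((3,3)))
n,l,st,ce=cv2.connectedComponentsWithStats(m); print(st)
big=1+np.argmax(st[1:,4]); P=C[l==big][:,:2]
r=cv2.minAreaRect(P.astype(np.float32)*1000); print(r, cv2.boxPoints(r))
def blob(C,lo,hi,name):
    Q=C.reshape(-1,3); k=np.all((Q>lo)&(Q<hi),1); Q=Q[k]; print(name,len(Q),Q.mean(0).round(4) if len(Q) else '',Q.min(0).round(4),Q.max(0).round(4)); return Q
for n,Cc in [('top',C),('scene',s['C'])]:
    blob(Cc,[.64,-.27,.03],[.74,-.17,.12],n+' cross')
    blob(Cc,[.60,-.1,.02],[.74,0.03,.12],n+' disc')
    blob(Cc,[.47,-.22,.108],[.58,-.11,.15],n+' grip')
    blob(Cc,[.42,-.08,.096],[.56,0.05,.15],n+' handle')
    blob(Cc,[.42,-.08,.10],[.56,0.05,.15],n+' handle10')
    blob(Cc,[.40,-.02,.085],[.56,0.12,.096],n+' camtop')
a=cv2.resize(d['px'][130:260,180:360],None,fx=4,fy=4,interpolation=cv2.INTER_CUBIC)
b=cv2.resize(s['px'][150:300,210:350],None,fx=4,fy=4,interpolation=cv2.INTER_CUBIC)[:, :]
cv2.imwrite('pics/ca.png',a[...,::-1]);cv2.imwrite('pics/cb.png',b[...,::-1])
E
```

```text
[[     0      0    560    420 234398]
 [   268    201      3      3      9]
 [   274    200      3      3      9]
 [   292    201      4      4     14]
 [   294    200      8     11     53]
 [   253    203      5      3     15]
 [   281    202      4      3     12]
 [   273    204      3      3      9]
 [   246    206      7      8     37]
 [   258    207      3      3      9]
 [   262    207      3      3      9]
 [   269    206      3      3      9]
 [   221    209      3      3      9]
 [   211    210      3      3      9]
 [   226    210      5      4     17]
 [   232    210      5      4     16]
 [   254    211     10     14     60]
 [   240    213      5      6     26]
 [   272    215      3      3      9]
 [   288    216      6      4     23]
 [   249    219      3      3      9]
 [   263    218      7      4     24]
 [   276    221      7      5     25]
 [   242    222      4      4     15]
 [   297    224      3      3      9]
 [   234    226     12     17     93]
 [   247    227     12     14     81]
 [   268    227      4      3     12]
 [   275    226      4      3     12
[... 862 characters left out ...]
273  0.1222] [ 0.4628 -0.0367  0.1002] [0.4915 0.0323 0.1352]
top camtop 342 [0.4884 0.0112 0.092 ] [ 0.4623 -0.0198  0.0851] [0.514  0.0423 0.096 ]
scene cross 93 [ 0.6794 -0.2191  0.069 ] [ 0.675  -0.24    0.0314] [ 0.6866 -0.1995  0.0929]
scene disc 435 [ 0.6636 -0.0117  0.0724] [ 0.6342 -0.0777  0.0201] [0.6882 0.03   0.1199]
scene grip 122 [ 0.523  -0.1555  0.129 ] [ 0.5137 -0.1793  0.1085] [ 0.5372 -0.1371  0.1383]
scene handle 57 [ 0.4758 -0.0246  0.1181] [ 0.4646 -0.0348  0.0961] [0.5162 0.0074 0.1321]
scene handle10 51 [ 0.4732 -0.0263  0.1206] [ 0.4646 -0.0348  0.1003] [ 0.485  -0.0215  0.1321]
scene camtop 442 [0.4902 0.0151 0.0914] [ 0.4656 -0.0199  0.0851] [0.5193 0.0459 0.0955]
```

View pics/cb.png

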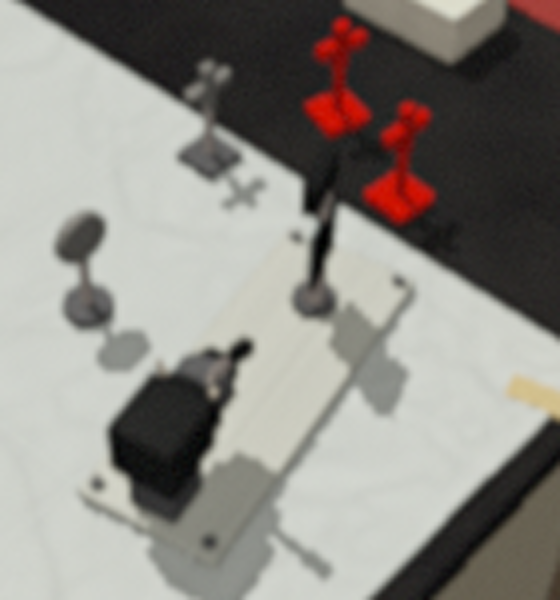

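The crop confirms the grey cross at (210,100), with red ones at (340,60) and (405,130) and the disc at (80,250). The collar handle knob at (240,348) leans to the robot's side. Next I'll move the arm over the stand for a closer look.

```bash
python3 - <<'E'
from h import *
s=read_state(); print(s['eef_rot'],s['tcp_pos'],s['t'],s['force'],s['grip_width'])
p=read_camera('wrist'); print(np.round(p['mount'],3),p['fovy'],p['cx'],p['cy'])
R=np.array(s['eef_rot']); print(R.T@(np.array([.42,-.20,.36])-s['tcp_pos']))
E
```

```text
[[ 9.04840043e-01  4.25751685e-01 -5.23070320e-06]
 [ 4.25751684e-01 -9.04840041e-01  6.35299589e-05]
 [ 2.23150374e-05 -5.97114315e-05 -9.99999998e-01]] [ 0.28739721 -0.61071359  0.23131068] 1.2 [ 0.25172339  0.23885369 -0.09528861] 1.0013860947996673
[[-0.    -0.957 -0.289  0.075]
 [ 1.    -0.    -0.    -0.   ]
 [-0.    -0.289  0.957 -0.142]
 [ 0.     0.     0.     1.   ]] 70.87028006367058 281.1687506306062 210.69274038660453
[ 0.29484919 -0.31518193 -0.12866392]
```

Careful with the scale: shifts go in shares of 0.3 m and turns go in shares of 2 rad. That gives: -0.14 m / 0.3 = -0.4667, 0.13 m / 0.3 = 0.4333.

Request:
jog_arm(rows=[[0.085,0.0867,-0.0933,-0.0233,0,0,0],[0.085,0.1733,-0.1867,-0.0467,0,0,0],[0.085,0.26,-0.28,-0.07,0,0,0],[0.085,0.3467,-0.3733,-0.0933,0,0,0],[0.085,0.4333,-0.4667,-0.1167,0,0,0]])

```text
t: 1.67
tcp_pos: [0.3456, -0.4271, 0.2666]
eef_rot: [[0.905, 0.425, 0.0], [0.425, -0.905, -0.0], [0.0, 0.0, -1.0]]
force: [0.7, 0.4, 0.3]
grip_width: 0.998
finger_force: 0.0
```

Scaled: -0.14 m / 0.3 = -0.4667, 0.13 m / 0.3 = 0.4333.

Request:
jog_arm(rows=[[0.085,0.0867,-0.0933,-0.0233,0,0,0],[0.085,0.1733,-0.1867,-0.0467,0,0,0],[0.085,0.26,-0.28,-0.07,0,0,0],[0.085,0.3467,-0.3733,-0.0933,0,0,0],[0.085,0.4333,-0.4667,-0.1167,0,0,0]])

```text
t: 2.08
tcp_pos: [0.4036, -0.2449, 0.302]
eef_rot: [[0.905, 0.425, 0.001], [0.425, -0.905, -0.001], [0.0, 0.001, -1.0]]
force: [-0.3, 0.7, -0.1]
grip_width: 0.997
finger_force: 0.0
```

Scaled: -0.112 m / 0.3 = -0.3733, 0.104 m / 0.3 = 0.3467, 0.44 rad / 2 = 0.22.

Request:
jog_arm(rows=[[0.085,0.0867,-0.0933,-0.0233,0,0,0.055],[0.085,0.1733,-0.1867,-0.0467,0,0,0.11],[0.085,0.26,-0.28,-0.07,0,0,0.165],[0.085,0.3467,-0.3733,-0.0933,0,0,0.22],[0.085,0.3467,-0.3733,-0.0933,0,0,0.22]])

```text
t: 2.5
tcp_pos: [0.451, -0.097, 0.3312]
eef_rot: [[1.0, 0.001, 0.004], [0.001, -1.0, 0.001], [0.004, -0.001, -1.0]]
force: [0.1, -0.4, -0.2]
grip_width: 0.998
finger_force: 0.0
```

```bash
cat >> h.py <<'E'
def wrist(name):
    s=read_state(); p=read_camera('wrist'); T=np.eye(4); T[:3,:3]=s['eef_rot']; T[:3,3]=s['tcp_pos']; T=T@np.array(p['mount'])
    C=cloud(p,T); save(p,name); np.savez('pics/'+name,px=p['pixels'],C=C,T=T,fovy=p['fovy'],cx=p['cx'],cy=p['cy']); return s,p,C,T
E
python3 - <<'E'
from h import *
s,p,C,T=wrist('w1'); print(s['t'],s['tcp_pos'],np.round(s['eef_rot'],3),s['joints'])
E
```

```text
2.5 [ 0.45104588 -0.09696224  0.33124699] [[ 1.     0.001  0.004]
 [ 0.001 -1.     0.001]
 [ 0.004 -0.001 -1.   ]] [-24.8349515  -15.30163458 111.98109484   0.12651671  83.14854482
  65.11283379]
```

View pics/w1.png

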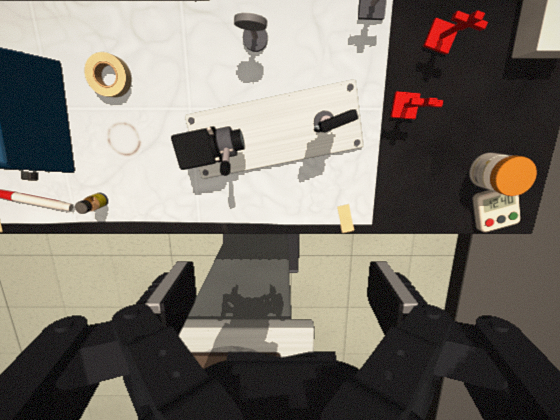

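The wrist view shows the plate corners at about (188,114), (355,80), (362,149) and (197,179). The collar knob is at (225,168) and the grip runs from (320,127) to (357,113).

```bash
cat >> h.py <<'E'
def onplane(d,u,v,z):
    f=210/np.tan(np.radians(float(d['fovy']))/2); T=d['T']
    r=T[:3,:3]@np.array([(u-d['cx'])/f,(v-d['cy'])/f,1]); return T[:3,3]+r*(z-T[2,3])/r[2]
E
python3 - <<'E'
from h import *
d=np.load('pics/w1.npz'); C=d['C']
# edges: top side x=+50, left y=205
pix=[(188,114),(355,80),(362,149),(197,179)]; st=np.array([[.05,.205],[.05,-.055],[-.05,-.055],[-.05,.205]])
W=np.array([onplane(d,u,v,.010)[:2] for u,v in pix]); print(W.round(4))
sc=np.array([onplane(d,u,v,.011)[:2] for u,v in [(191,120),(352,85),(357,143),(206,173)]]);print('screws',sc.round(4),sc.mean(0))
for A in (W,):
    a=st-st.mean(0); b=A-A.mean(0)
    yaw=np.arctan2((a[:,0]*b[:,1]-a[:,1]*b[:,0]).sum(),(a*b).sum())
    R=np.array([[np.cos(yaw),-np.sin(yaw)],[np.sin(yaw),np.cos(yaw)]]); o=A.mean(0)-R@st.mean(0)
    print('yaw',yaw,'o',o,'res',(A-(st@R.T+o)).round(4).tolist())
e=sc[[1,2]].mean(0)-sc[[0,3]].mean(0); print('screw yaw',np.arctan2(e[1],e[0])+np.pi/2, sc.mean(0)-R@st.mean(0))
def blob(lo,hi,n):
    Q=C.reshape(-1,3); Q=Q[np.all((Q>lo)&(Q<hi),1)]; print(n,len(Q),Q.mean(0).round(4),Q.min(0).round(4),Q.max(0).round(4)); return Q
g=blob([.47,-.22,.125],[.58,-.11,.15],'grip'); print(cv2.minAreaRect(g[:,:2].astype(np.float32)*1000))
k=blob([.42,-.08,.098],[.50,0.0,.15],'knob')
for Q in (g,k):
    L=Q-np.r_[o,0]; L[:,:2]=L[:,:2]@R; print('stand',L.mean(0).round(4),L.min(0).round(4),L.max(0).round(4))
f=blob([.62,-.27,-.01],[.74,-.17,.12],'cross part')
print('cross st',(np.array([.678,-.2205])-o)@R)
E
```

```text
[[ 0.538   0.0434]
 [ 0.585  -0.2028]
 [ 0.4868 -0.2206]
 [ 0.4398  0.0379]]
screws [[ 0.5294  0.0394]
 [ 0.5781 -0.1987]
 [ 0.4959 -0.212 ]
 [ 0.4496  0.0226]] [ 0.51326457 -0.08718221]
yaw 0.1755211655680335 o [ 0.52549624 -0.15939151] res [[-0.0009, -0.0078], [0.0006, 0.002], [0.0009, 0.0016], [-0.0007, 0.0041]]
screw yaw 0.19837788467293782 [ 0.52636117 -0.16102989]
grip 451 [ 0.5283 -0.1594  0.1351] [ 0.5166 -0.1802  0.1251] [ 0.5401 -0.139   0.138 ]
((528.0785522460938, -159.82907104492188), (12.176280975341797, 41.98545455932617), 20.80312728881836)
knob 198 [ 0.4776 -0.0293  0.1202] [ 0.4657 -0.0357  0.0983] [ 0.4904 -0.0229  0.1303]
stand [ 0.0027 -0.0005  0.1351] [-0.0065 -0.0219  0.1251] [0.0118 0.0202 0.138 ]
stand [-0.0245  0.1365  0.1202] [-0.0365  0.1309  0.0983] [-0.0112  0.1431  0.1303]
cross part 3863 [ 6.550e-01 -2.196e-01  3.000e-04] [ 0.62   -0.27   -0.0045] [ 0.6894 -0.17    0.0286]
cross st [ 0.1394898 -0.0868   ]
```

Scaled: 0.13 m / 0.3 = 0.4333, -0.062 m / 0.3 = -0.2067, -0.188 rad / 2 = -0.094.

Request:
jog_arm(rows=[[0.0,-0.0167,-0.1,0,0,0,-0.047],[0.0,-0.0433,-0.2067,0.0333,0,0,-0.094],[0.0,-0.0433,-0.2067,0.1667,0,0,-0.094],[0.0,-0.0433,-0.2067,0.3,0,0,-0.094],[0.0,-0.0433,-0.2067,0.4333,0,0,-0.094]])

```text
t: 2.97
tcp_pos: [0.4371, -0.0392, 0.1988]
eef_rot: [[0.982, 0.188, 0.003], [0.188, -0.982, -0.001], [0.003, 0.002, -1.0]]
force: [0.6, 0.1, 0.3]
grip_width: 0.296
finger_force: 0.0
```

```bash
cat >> h.py <<'E'
yaw=.188; O=np.array([.5275,-.1596,0]); RS=np.array([[np.cos(yaw),-np.sin(yaw),0],[np.sin(yaw),np.cos(yaw),0],[0,0,1]])
E
python3 - <<'E'
from h import *
s,p,C,T=wrist('w2'); print(s['t'],s['tcp_pos'],np.round(s['eef_rot'],3),s['grip_width'])
Q=C.reshape(-1,3); L=(Q-O)@RS
k=L[np.all((L>[-.07,.125,.095])&(L<[.02,.153,.14]),1)]
print('knob',len(k),k.mean(0).round(4),k.min(0).round(4),k.max(0).round(4))
top=k[k[:,2]>.118]; print(top.mean(0))
c=L[np.all((L>[-.04,.14,.086])&(L<[.04,.23,.096]),1)]; print('cam',c.min(0),c.max(0))
E
```

```text
2.9667 [ 0.43706149 -0.03919042  0.19876312] [[ 0.982  0.188  0.003]
 [ 0.188 -0.982 -0.001]
 [ 0.003  0.002 -1.   ]] 0.2958897737014322
knob 521 [-0.0237  0.1386  0.1194] [-0.0364  0.132   0.095 ] [0.02   0.1523 0.1314]
[-0.02763104  0.13834888  0.12597245]
cam [-0.02325699  0.1406521   0.08601522] [0.02185543 0.20484215 0.09551901]
```

View pics/w2.png

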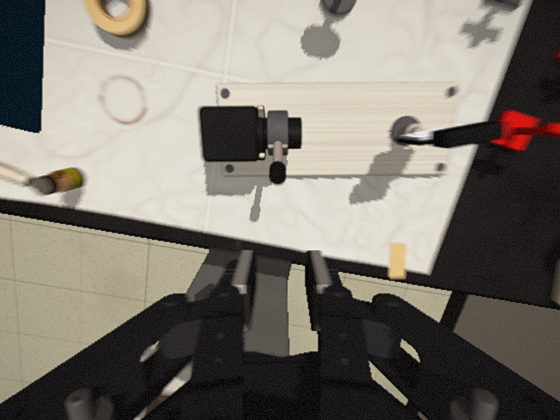

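The plate edges lie horizontal in this view, so the yaw holds. The knob is at (278,170). I'll go down beside it and push it over.

Scaled: 0.097 m / 0.3 = 0.3233, -0.004 m / 0.3 = -0.0133.

Request:
jog_arm(rows=[[0.0,0,-0.0133,0.1167,0,0,0],[0.0,0,-0.0133,0.2333,0,0,0],[0.0,0,-0.0133,0.3233,0,0,0],[0.0,0,-0.0133,0.3233,0,0,0],[0.0,0.0333,-0.0133,0.3233,0,0,0]])

```text
t: 3.43
tcp_pos: [0.4444, -0.0335, 0.1017]
eef_rot: [[0.983, 0.186, -0.004], [0.186, -0.983, 0.001], [-0.004, -0.002, -1.0]]
force: [0.7, -0.1, 0.8]
grip_width: 0.002
finger_force: 0.0
```

Scaled: 0.047 m / 0.3 = 0.1567, 0.04 m / 0.3 = 0.1333.

Request:
jog_arm(rows=[[0.0,0.0333,0,0,0,0,0],[0.0,0.0667,0,0,0,0,0],[0.0,0.1,0,0,0,0,0],[0.0,0.1333,0,0,0,0,0],[0.0,0.1567,0,0,0,0,0]])

```text
t: 3.85
tcp_pos: [0.4943, -0.0245, 0.1036]
eef_rot: [[0.982, 0.187, 0.002], [0.187, -0.982, -0.001], [0.002, 0.001, -1.0]]
force: [-1.9, -1.6, 1.6]
grip_width: 0.001
finger_force: 0.9
```

Scaled: 0.016 m / 0.3 = 0.0533, 0.012 m / 0.3 = 0.04.

Request:
jog_arm(rows=[[0.0,0.0133,0,0,0,0,0],[0.0,0.0267,0,0,0,0,0],[0.0,0.04,0,0,0,0,0],[0.0,0.0533,0,0,0,0,0],[0.0,0.0533,0,0,0,0,0]])

```text
t: 4.27
tcp_pos: [0.5081, -0.0212, 0.1021]
eef_rot: [[0.982, 0.187, -0.0], [0.187, -0.982, 0.001], [-0.0, -0.001, -1.0]]
force: [-0.3, 0.3, 0.6]
grip_width: -0.001
finger_force: 0.2
```

Scaled: 0.003 m / 0.3 = 0.01, 0.002 m / 0.3 = 0.0067.

Request:
jog_arm(rows=[[0.0,0.0067,0,0,0,0,0],[0.0,0.01,0,0,0,0,0],[0.0,0.01,0,0,0,0,0]])

```text
t: 4.52
tcp_pos: [0.5108, -0.0209, 0.1023]
eef_rot: [[0.982, 0.187, 0.0], [0.187, -0.982, 0.0], [0.0, -0.0, -1.0]]
force: [-2.0, -0.3, -0.4]
grip_width: 0.001
finger_force: 0.4
```

Scaled: 0.002 m / 0.3 = 0.0067, 0.001 m / 0.3 = 0.0033.

Request:
jog_arm(rows=[[0.0,0.0033,0,0,0,0,0],[0.0,0.0067,0,0,0,0,0],[0.0,0.0067,0,0,0,0,0]])

```text
t: 4.77
tcp_pos: [0.5129, -0.0206, 0.1024]
eef_rot: [[0.982, 0.187, 0.0], [0.187, -0.982, 0.0], [0.0, 0.0, -1.0]]
force: [-1.6, 1.1, -0.3]
grip_width: -0.0
finger_force: 0.5
```

Scaled: 0.002 m / 0.3 = 0.0067, 0.001 m / 0.3 = 0.0033.

Request:
jog_arm(rows=[[0.0,0.0033,0,0,0,0,0],[0.0,0.0067,0,0,0,0,0],[0.0,0.0067,0,0,0,0,0]])

```text
t: 5.02
tcp_pos: [0.5134, -0.0204, 0.1021]
eef_rot: [[0.982, 0.187, -0.004], [0.187, -0.982, -0.001], [-0.004, -0.0, -1.0]]
force: [-5.9, -1.5, 2.6]
grip_width: 0.003
finger_force: 3.1
```

Scaled: 0.001 m / 0.3 = 0.0033.

Request:
jog_arm(rows=[[0.0,0.0033,0,0,0,0,0],[0.0,0.0033,0,0,0,0,0],[0.0,0.0033,0,0,0,0,0]])

```text
t: 5.27
tcp_pos: [0.5136, -0.0204, 0.102]
eef_rot: [[0.982, 0.187, -0.007], [0.187, -0.982, -0.001], [-0.007, -0.001, -1.0]]
force: [-8.6, -1.5, 3.7]
grip_width: 0.004
finger_force: 4.4
```

Scaled: -0.1 m / 0.3 = -0.3333, -0.08 m / 0.3 = -0.2667.

Request:
jog_arm(rows=[[0.0,-0.05,0,0,0,0,0],[0.0,-0.0667,0,-0.1,0,0,0],[0.0,-0.1333,0,-0.2,0,0,0],[0.0,-0.2,0.1,-0.2667,0,0,0],[0.0,-0.2667,0.2,-0.3333,0,0,0]])

```text
t: 5.68
tcp_pos: [0.4487, -0.0939, 0.2044]
eef_rot: [[0.982, 0.19, 0.004], [0.19, -0.982, -0.001], [0.004, 0.002, -1.0]]
force: [0.8, -1.2, -0.4]
grip_width: 0.0
finger_force: 0.0
```

```bash
python3 - <<'E'
from h import *
s,p,C,T=wrist('w3'); print(s['t'],s['tcp_pos'],s['joints'])
L=(C.reshape(-1,3)-O)@RS
k=L[np.all((L>[-.07,.125,.098])&(L<[.07,.153,.14]),1)]
print('knob',len(k),k.mean(0).round(4),k.min(0).round(4),k.max(0).round(4))
top=k[k[:,2]>.110]; print(top.mean(0))
g=L[np.all((L>[-.04,-.04,.128])&(L<[.04,.04,.145]),1)]; print('grip',cv2.minAreaRect(g[:,:2].astype(np.float32)*1000),g[:,2].max())
E
```

```text
5.6833 [ 0.44872198 -0.09385515  0.20441401] [-2.45487275e+01 -1.06757544e+01  1.21406792e+02  3.88273258e-02
  6.90205115e+01  5.44741067e+01]
knob 595 [0.0335 0.1379 0.115 ] [0.0175 0.1324 0.0981] [0.0461 0.1446 0.1248]
[0.03649753 0.13790657 0.11866504]
grip ((0.48390793800354004, 0.18090057373046875), (12.055418014526367, 41.90183639526367), 10.36979866027832) 0.13841646450590106
```

View pics/w3.png

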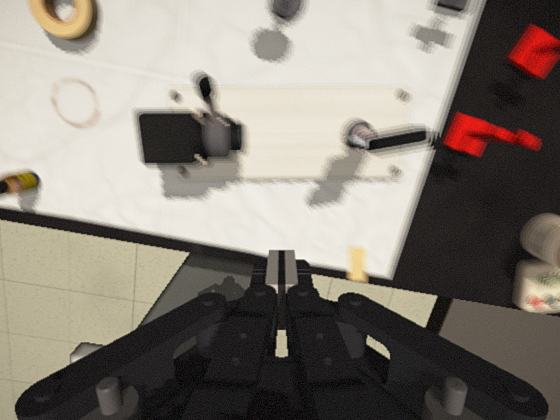

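The collar is at its stop: the knob is now at (205,85), leaning 0.68 rad to +x. The grip runs from (368,145) to (435,133). Next I'll turn the tool about 100° and centre it over the grip.

Scaled: 0.0796 m / 0.3 = 0.2653, 0.0654 m / 0.3 = 0.218, -0.12 rad / 2 = -0.06.

Request:
jog_arm(rows=[[0.03,0.0667,0.0667,0,0,0,-0.06],[0.05,0.1333,0.1333,0,0,0,-0.12],[0.05,0.218,0.2653,0,0,0,-0.18],[0.05,0.218,0.2653,0,0,0,-0.24],[0.05,0.218,0.2653,0,0,0,-0.3]])

```text
t: 6.15
tcp_pos: [0.5296, -0.1622, 0.2022]
eef_rot: [[0.703, 0.711, 0.002], [0.711, -0.703, -0.001], [0.001, 0.002, -1.0]]
force: [-0.5, 0.5, 0.1]
grip_width: 0.583
finger_force: 0.0
```

Scaled: -0.6 rad / 2 = -0.3.

Request:
jog_arm(rows=[[0.05,0,0,0,0,0,-0.06],[0.05,0,0,0,0,0,-0.12],[0.05,0,0,0,0,0,-0.18],[0.05,0,0,0,0,0,-0.24],[0.05,0,0,0,0,0,-0.3]])

```text
t: 6.57
tcp_pos: [0.5283, -0.1601, 0.2026]
eef_rot: [[0.176, 0.984, 0.002], [0.984, -0.176, -0.001], [-0.0, 0.002, -1.0]]
force: [-0.5, -0.5, 0.5]
grip_width: 0.584
finger_force: 0.0
```

Scaled: -0.543 rad / 2 = -0.2715.

Request:
jog_arm(rows=[[0.05,0,0,0,0,0,-0.06],[0.05,0,0,0,0,0,-0.12],[0.05,0,0,0,0,0,-0.18],[0.05,0,0,0,0,0,-0.24],[0.05,0,0,0,0,0,-0.2715]])

```text
t: 6.98
tcp_pos: [0.5282, -0.1601, 0.2026]
eef_rot: [[-0.357, 0.934, 0.002], [0.934, 0.357, -0.001], [-0.001, 0.002, -1.0]]
force: [-0.2, -0.6, 0.6]
grip_width: 0.584
finger_force: 0.0
```

Request:
jog_arm(rows=[[0.05,0,0,0,0,0,0],[0.05,0,0,0,0,0,0]])

```text
t: 7.15
tcp_pos: [0.5279, -0.16, 0.2026]
eef_rot: [[-0.35, 0.937, 0.001], [0.937, 0.35, -0.0], [-0.001, 0.001, -1.0]]
force: [-0.1, 0.3, -1.3]
grip_width: 0.584
finger_force: 0.0
```

```bash
python3 - <<'E'
from h import *
s,p,C,T=wrist('w4'); print(s['t'],s['tcp_pos'],np.round(s['eef_rot'],3),s['joints'])
W=C.reshape(-1,3)
g=W[np.all((W>[.48,-.21,.128])&(W<[.57,-.11,.142]),1)]; r=cv2.minAreaRect(g[:,:2].astype(np.float32)*1000);print('grip',len(g),r)
R=np.array(s['eef_rot']); print('tool offs',R.T@(np.array([*r[0],123])/1000-s['tcp_pos']), 'tool y ang',np.degrees(np.arctan2(R[1,1],R[0,1])))
f=W[np.all((W>[.64,-.27,.03])&(W<[.73,-.17,.12]),1)]; print('cross',len(f),f.mean(0) if len(f) else '')
E
```

```text
7.15 [ 0.52794462 -0.16003563  0.20257547] [[-0.35   0.937  0.001]
 [ 0.937  0.35  -0.   ]
 [-0.001  0.001 -1.   ]] [-2.74094252e+01  2.29851240e+00  1.09428620e+02  1.66176042e-02
  6.81855414e+01 -4.79304708e+01]
grip 854 ((527.8177490234375, -159.1042022705078), (11.543599128723145, 42.00215530395508), 20.744930267333984)
tool offs [0.00099248 0.00011042 0.07957476] tool y ang 20.514915462539875
cross 399 [ 0.68045779 -0.21303373  0.06449943]
```

View pics/w4.png

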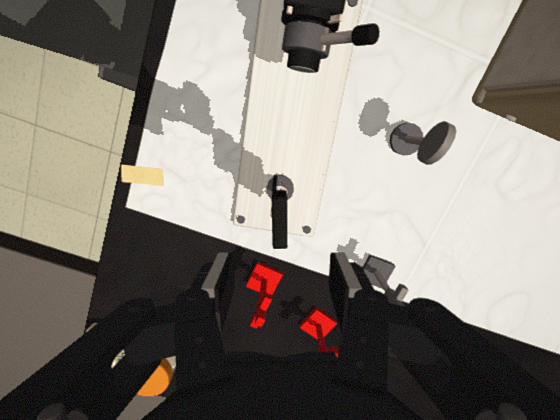

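The grip at (280,215) lies between the fingers and is aligned. The grey cross foot is at (378,270), next to the right finger but well below it. Now I'll go down and grasp.

Scaled: 0.097 m / 0.3 = 0.3233, 0.001 m / 0.3 = 0.0033.

Request:
jog_arm(rows=[[0.05,0.0033,0,0.1167,0,0,0],[0.05,0.0033,0,0.2333,0,0,0],[0.05,0.0033,0,0.3,0,0,0],[0.05,0.0033,0,0.3233,0,0,0],[0.05,0.0033,0,0.3233,0,0,0]])

```text
t: 7.62
tcp_pos: [0.5258, -0.1583, 0.1031]
eef_rot: [[-0.351, 0.936, -0.004], [0.936, 0.351, 0.002], [0.003, -0.003, -1.0]]
force: [-0.0, 0.5, 0.9]
grip_width: 0.585
finger_force: 0.0
```

Request:
jog_arm(rows=[[0.03,0,0,0,0,0,0],[0.015,0,0,0,0,0,0],[0.0,0,0,0,0,0,0],[0.0,0,0,0,0,0,0],[0.0,0,0,0,0,0,0]])

```text
t: 8.03
tcp_pos: [0.5266, -0.1604, 0.1077]
eef_rot: [[-0.354, 0.935, -0.003], [0.935, 0.354, -0.004], [-0.002, -0.004, -1.0]]
force: [-4.4, -1.9, 5.4]
grip_width: 0.128
finger_force: 58.6
```

Request:
jog_arm(rows=[[0.0,0,0,0,0,0,0],[0.0,0,0,0,0,0,0],[0.0,0,0,0,0,0,0]])

```text
t: 8.28
tcp_pos: [0.5266, -0.1604, 0.1077]
eef_rot: [[-0.354, 0.935, -0.003], [0.935, 0.354, -0.004], [-0.003, -0.004, -1.0]]
force: [-4.0, -1.8, 5.5]
grip_width: 0.13
finger_force: 58.6
```

Scaled: -0.25 rad / 2 = -0.125.

Request:
jog_arm(rows=[[0.0,0,0,0,0,0,-0.025],[0.0,0,0,0,0,0,-0.05],[0.0,0,0,0,0,0,-0.075],[0.0,0,0,0,0,0,-0.1],[0.0,0,0,0,0,0,-0.125]])

```text
t: 8.7
tcp_pos: [0.5266, -0.1605, 0.1077]
eef_rot: [[-0.576, 0.817, -0.002], [0.817, 0.576, -0.004], [-0.002, -0.004, -1.0]]
force: [-5.0, -1.1, 5.5]
grip_width: 0.128
finger_force: 58.6
```

Scaled: -0.08 rad / 2 = -0.04.

Request:
jog_arm(rows=[[0.0,0,0,0,0,0,-0.02],[0.0,0,0,0,0,0,-0.04],[0.0,0,0,0,0,0,-0.04],[0.0,0,0,0,0,0,-0.04],[0.0,0,0,0,0,0,-0.04]])

```text
t: 9.12
tcp_pos: [0.5266, -0.1605, 0.1077]
eef_rot: [[-0.638, 0.77, -0.002], [0.77, 0.638, -0.004], [-0.002, -0.004, -1.0]]
force: [-4.9, -1.9, 4.5]
grip_width: 0.128
finger_force: 58.7
```

```bash
python3 - <<'E'
from h import *
s,p,C,T=wrist('w5'); R=np.array(s['eef_rot']); print(s['t'],s['tcp_pos'],'normal',np.arctan2(R[1,1],R[0,1]),s['force'],s['finger_force'],s['grip_width'])
W=C.reshape(-1,3)
for lo,hi in [((.64,-.27,.03),(.73,-.17,.12))]:
    f=W[np.all((W>lo)&(W<hi),1)]; print('cross',len(f),f.min(0),f.max(0))
for n in ['scene','top']:
    q=read_camera(n); D=cloud(q).reshape(-1,3); save(q,n+'5')
    f=D[np.all((D>(.64,-.27,.03))&(D<(.73,-.17,.12)),1)]; print(n,len(f),(f.min(0)+f.max(0))/2,f.mean(0))
    u=D[np.all((D>(.47,-.21,.045))&(D<(.58,-.11,.098)),1)]
    if len(u)>20: print('mirror',len(u),cv2.minAreaRect(u[:,:2].astype(np.float32)*1000),u.mean(0))
print(read_state()['t'])
E
```

```text
9.1167 [ 0.52658705 -0.16050656  0.1077061 ] normal 0.6916798641910806 [-4.93364875 -1.90564682  4.52974448] 58.6598664522171 0.1283572493828189Traceback (most recent call last):
  File "<stdin>", line 5, in <module>
    return umr_minimum(a, axis, None, out, keepdims, initial, where)
ValueError: zero-size array to reduction operation minimum which has no identity
```

View pics/w5.png

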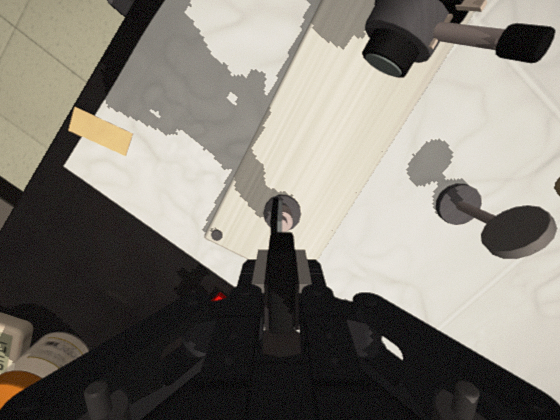

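The bar is held between the pads at (283,260), with the tool normal at 0.692 rad. I'll check the cross position once more using the earlier wrist picture and the scene camera.

```bash
python3 - <<'E'
from h import *
d=np.load('pics/w4.npz'); C=d['C']; px=d['px'].astype(int)
m=np.all((C>(.63,-.27,.003))&(C<(.73,-.17,.12)),-1)&(px.max(-1)<150)&(px.max(-1)-px.min(-1)<30)
f=C[m]; 
for a,b in [(.003,.012),(.012,.045),(.045,.1)]:
    k=f[(f[:,2]>a)&(f[:,2]<b)]; print(a,len(k), k.min(0).round(4),k.max(0).round(4), np.median(k,0).round(4), cv2.minAreaRect(k[:,:2].astype(np.float32)*1000) if len(k)>3 else '')
for n in ['scene','top']:
    q=read_camera(n); D=cloud(q).reshape(-1,3)
    f=D[np.all((D>(.64,-.27,.03))&(D<(.73,-.17,.12)),1)]; print(n,len(f),(f.min(0)+f.max(0))/2 if len(f) else '')
# plate edge yaw from w2: screws
d=np.load('pics/w2.npz')
S=np.array([onplane(d,u,v,.011)[:2] for u,v in [(225,93),(453,91),(441,167),(229,168)]]); print(S.round(4))
E=np.array([onplane(d,u,v,.010)[:2] for u,v in [(217,83),(458,82)]]); e=E[1]-E[0]; print('yaw',np.arctan2(e[1],e[0])+np.pi/2)
E
```

```text
0.003 558 [ 0.6642 -0.2387  0.0031] [ 0.6997 -0.2012  0.0119] [ 0.6806 -0.2142  0.0077] ((681.9210815429688, -219.9702911376953), (37.16015625, 35.46708297729492), 89.4462890625)
0.012 105 [ 0.6776 -0.2237  0.0126] [ 0.6844 -0.2158  0.0447] [ 0.6795 -0.2179  0.0284] ((680.4275512695312, -219.03868103027344), (8.083398818969727, 4.821111679077148), 62.092594146728516)
0.045 274 [ 0.6778 -0.2241  0.0453] [ 0.6862 -0.1997  0.0838] [ 0.6791 -0.2153  0.0695] ((682.0196533203125, -211.896240234375), (24.32415771484375, 8.42777156829834), 89.97084045410156)
scene 77 [ 0.68077983 -0.21223671  0.061686  ]
top 78 [ 0.67810782 -0.22203632  0.06293641]
[[ 0.5283  0.0381]
 [ 0.575  -0.1951]
 [ 0.4971 -0.2097]
 [ 0.4515  0.0232]]
yaw 0.1931424674285902
```

Request:
jog_arm(rows=[[0.0,0,0,0,0,0,0],[0.0,0,0,0,0,0,0],[0.0,0,0,0,0,0,0],[0.0,0,0,0,0,0,0],[0.0,0,0,0,0,0,0]])

```text
t: 9.68
tcp_pos: [0.5266, -0.1605, 0.1077]
eef_rot: [[-0.638, 0.77, -0.002], [0.77, 0.638, -0.004], [-0.002, -0.004, -1.0]]
force: [-5.9, -1.7, 5.4]
grip_width: 0.129
finger_force: 58.7
```

```bash
python3 -c "
from cell import *
print(hand_in())"
```

```text
the job is handed in; nothing more can be done
None
```

I turned the collar to its locked stop (about 1.38 rad by the wrist camera) and handed the job in with the gripper holding the mirror steady at about 0.33 rad, aimed at the grey cross by my measurements; no verdict was returned.

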